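Hold the syringe pump's guard at its balance point

TASK

The syringe pump has stopped and the stay of its orange guard is missing, so make it ready for a colleague to take the syringe out: with the guard still down, slide the pusher block by its blue fin fully back, away from the syringe to the end of its rails. Then take the guard by its black knob, swing it up to the over-centre point, some 11 degrees past upright, where it balances and falls neither way, and finish there with the knob still pinched in the gripper: the job ends holding it, nothing is let go. Do not let the guard drop shut or topple over backwards, and leave everything else on the bench standing where it is.

Things in the scene. Friction and masses are not known exactly. Their poses are not given: they have to be found in the camera images.
- pump: White syringe pump fixed to the bench, 200 mm deep (its x), 360 mm long (its y), deck 100 mm high, sloped front with a screen towards its -x. Origin: centre of its underside; z up. The syringe lies along its y, its middle above x = 0, under the guard.
- guard (a joint): Hinge of the orange-framed guard flap (mass about 0.3 kg). 0 = down and level; grows as its free edge swings up and over towards pump +x; pi/2 = upright; 2.4 = toppled back on its stop. No spring, almost no friction: it falls shut below, and back above, its balance point at 1.77 rad (11 degrees past upright, for its heavy skirt). Hold it there within 0.08 rad.
- guard_hinge (a point): Point on the guard's hinge axis (along pump y), midway along it: pump frame (70, -60, 150) mm. The flap reaches 107 mm from the axis, is 140 mm wide and 8 mm thick, with a skirt and steel bar hanging 41 mm below its free edge. Hinge posts 10 mm wide at both ends rise to 158 mm.
- guard_knob (a point): Centre of the black knob, a cylinder 22 mm in diameter, 26 mm long along pump y, flat ends; on an 8 mm stem in the plane of the flap, 150 mm from the hinge axis, 43 mm beyond the free edge. Guard down: 150 mm above the bench at pump (-80, -60), free all round. Pinched by its flat ends from above it pivots between the fingers as the guard swings; lifting takes about 2 N.
- pusher (a joint): Slide of the pusher block along the pump's rails, in m: 0 = against the syringe's plunger, 0.09 = fully back at the end stop. It moves along pump +y, and stays where it is left; friction about 2.5 N.
- pusher_grip (a point): Grip point of the blue fin on the black pusher block: fin 30 mm along pump x, 16 mm along pump y, rising 18 mm above and 26 mm below this point, which is 158 mm above the bench, at pump x = 0, y = 62 mm + the slide value. The block below is 84 mm (x) by 28 mm (y).
- bottle: Bystander: clear reagent bottle, blue cap, 70 mm across, 150 mm tall. Origin: centre of its underside; z up. Leave alone.
- beaker: Bystander: empty glass beaker, 70 mm across, 90 mm tall. Origin: centre of its underside; z up. Leave alone.
- amber: Bystander: amber glass bottle, black cap, 60 mm across, 110 mm tall. Origin: centre of its underside; z up. Leave alone.
- dish: Bystander: large round glass dish, 170 mm across, 80 mm tall. Origin: centre of its underside; z up. Leave alone.
- jar: Bystander: small white jar, red cap, 44 mm across, 45 mm tall, near the pump's front. Origin: centre of its underside; z up. Leave alone.
- vial: Bystander: small glass vial, white cap, 26 mm across, 50 mm tall, near the pump's front. Origin: centre of its underside; z up. Leave alone.
- driver: Bystander: yellow-handled screwdriver lying on the bench, 160 mm long. Origin: about mid-length, at bench level. Leave alone.

How it is judged (in metres and radians):
On the way, in this order (a step that is already met when the one before it is completed fails the run):
1. the pusher block is fully back while the guard is still down (value of joint pusher above 0.083 m and value of joint guard below 0.12 rad), for 0.2 s.
2. the guard is held at its balance point by the gripper (value of joint guard between 1.68 and 1.86 rad and velocity of joint guard between -0.15 and 0.15 rad/s and contact force between the fingers and guard above 2 N), for 0.3 s.
At the end, for the whole second after the job is handed in: The guard stands within 0.09 rad of its balance point (1.77 rad), at rest (below 0.15 rad/s), pinched by the fingers (over 2 N); the pusher block is within 7 mm of its end stop; every bystander stands within 20 mm of where it was (all of step 2 and value of joint pusher above 0.083 m and not (distance of any of bottle, beaker, amber, dish, jar, vial, driver from where it was at the start of the episode above 0.02 m) and not (angle between any of bottle, beaker, amber, dish, jar, vial's own z axis and vertical above 0.5 rad)); the arm keeps its last pose, push and grip.
It fails at once if the guard topples over backwards (value of joint guard above 2.09 rad).
It fails at once if the guard drops shut (velocity of joint guard below -2.5 rad/s).
It fails at once if a bystander is displaced by more than 20 mm (distance of any of bottle, beaker, amber, dish, jar, vial, driver from where it was at the start of the episode above 0.02 m).
It fails at once if a bystander is knocked over (angle between any of bottle, beaker, amber, dish, jar, vial's own z axis and vertical above 0.5 rad).
It also fails if it takes over 48 s, if anything falls off the work surface, if the arm or the gripper's body presses on something with over 40 N, if the wrist force passes 120 N, or if a joint passes its speed limit or range.

ROBOT

A 6-joint arm with a two-finger parallel gripper is mounted at the origin on the work surface. World frame = base frame: x ahead of the robot, y to its left, z up, the work surface at z = 0. Lengths are in m, angles in degrees, forces in N, time in s.
With the tool pointing down it reaches from about 0.35 to 0.8 m from the base axis. Payload 7.3 kg.
Tool frame: the origin (TCP) lies between the finger pads; the fingertips stand 14 mm ahead of it and the grasp point (between the pads) lies 5 mm behind it; z points along the fingers, x is the direction in which the jaws open and shut, and the axes are right-handed (so a half turn about z gives the same grasp; the last joint's range is limited). The gripper opens to 85 mm and grips with 20 to 120 N. Pads are 22 mm wide; open, the fingers measure 114 mm over their backs; the gripper's body (76 mm by 85 mm) begins 54 mm behind the grasp point. The pads swing forward as they close: fully open they stand 13 mm farther back than shut.
Start: joints at [-80.157, 19.595, 87.324, -0, 73.075, -8.365], TCP at [0.164, -0.499, 0.245] pointing down, gripper open.
Joint ranges: [-145.02, 145.02], [-44.19, 115.74], [2.07, 154.8], [-57.11, 237.11], [16.16, 152.29], [-177.93, 177.93]. Speed limits (degrees/s): [147.25, 147.25, 180, 180, 180, 180].

INTERFACE

Orientations are given as a 3x3 rotation matrix whose columns are the frame's x, y, z axes.
In Python, from station import r gives the robot as it stands. Calls block until the motion is done:
- r.goto(position, orientation): joint-space move of the TCP to a pose.
- r.move_l(position, attitude=None, velocity=0.15): straight line of the TCP; attitude=None keeps the orientation; velocity is the mean speed in m/s.
- r.goto_joints(angles): joint-space move.
- r.grip(opening, f_grip=None): finger opening in m; f_grip is the grip in N (None keeps the last); returns when the fingers have stopped.
- r.wait(seconds).
- r.solve_ik(position, orientation): joint angles nearest the present ones, or None.
- r.capture(name): name is "scene" or "side" or "wrist"; returns the picture (384x512x3 uint8, red, green, blue); there is no depth.
- r.camera_params(name): a dict with "camera_matrix" (3x3 intrinsics, pixels), "k1" (the pictures are not rectified: a ray, as slopes to the right and down, at radius r is drawn at 1 + k1 r^2 times it, then the intrinsics apply), "world_to_cam" (4x4, takes a point from world to camera coordinates). Camera axes: x right, y down, z forward; pixel columns grow to the right and rows downward; lengths in m; the calibration is good to about 2 mm. A picture is of the moment at which its call begins: read the wrist's pose just before it. camera_params takes no time and is no camera call; for the wrist camera it gives the pose at the moment of the call.
A pose or a line that the arm cannot do raises r.Unreachable and nothing moves.
- r.hand_in(): hands the job in, once; it reports no verdict.
Readings, each from a call of its own:
- r.current_t(): time.
- r.current_qpos(): joint angles.
- r.current_joint_velocities(): joint speeds.
- r.current_joint_efforts(): joint torques, N m.
- r.current_tcp_pos(): TCP position.
- r.current_eef_rot(): TCP orientation.
- r.current_force(): force on the tool from outside, world axes, zero at the start.
- r.current_torque(): the same for the moment, N m.
- r.current_width(): finger opening in m.
Only numpy, scipy, OpenCV 4.12 (cv2) and the standard library are available. Lean on these libraries where they do the work, as an engineer would, in place of code of your own. Each camera call takes 0.05 s, during which the arm holds its last target. There are 200 camera calls.

## Working session

There is one attempt and no reset: what is moved stays moved. The work goes in short steps, each a Python script; the robot and the scene stay as the last script left them, time stands still between calls to the robot, and variables do not carry over. Pictures are saved under pics/ and viewed, about 8 in all and at most 12, crops included, and the job is handed in when it is done.

```bash
ls; mkdir -p pics
python3 - <<'E'
from station import r
import cv2,numpy as np
np.set_printoptions(precision=4,suppress=True)
for n in("scene","side"):
    cv2.imwrite(f"pics/{n}0.png",r.capture(n)[:,:,::-1]); p=r.camera_params(n); print(n,p)
print(r.current_t())
E
```

```text
pics
scene {'camera_matrix': array([[366.4637,   0.    , 255.4861],
       [  0.    , 366.4637, 190.4117],
       [  0.    ,   0.    ,   1.    ]]), 'k1': -0.08871753472092939, 'world_to_cam': array([[-0.6739,  0.7387, -0.0119,  0.399 ],
       [ 0.5578,  0.4981, -0.6639, -0.2275],
       [-0.4845, -0.4541, -0.7477,  1.3882],
       [ 0.    ,  0.    ,  0.    ,  1.    ]])}
side {'camera_matrix': array([[400.961 ,   0.    , 261.9756],
       [  0.    , 400.961 , 195.6442],
       [  0.    ,   0.    ,   1.    ]]), 'k1': -0.05347194642378202, 'world_to_cam': array([[ 0.9992, -0.0383,  0.0072, -0.591 ],
       [-0.0233, -0.7361, -0.6765,  0.0892],
       [ 0.0312,  0.6758, -0.7364,  1.5286],
       [ 0.    ,  0.    ,  0.    ,  1.    ]])}
0.1
```

View pics/scene0.png

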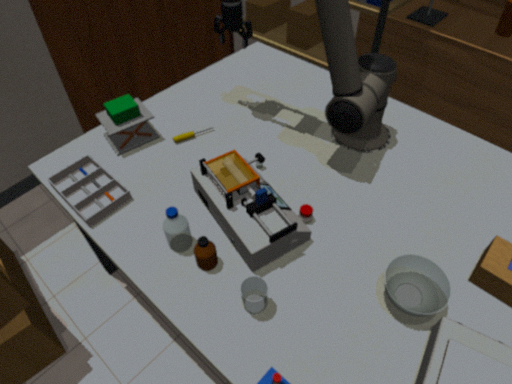

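View pics/side0.png

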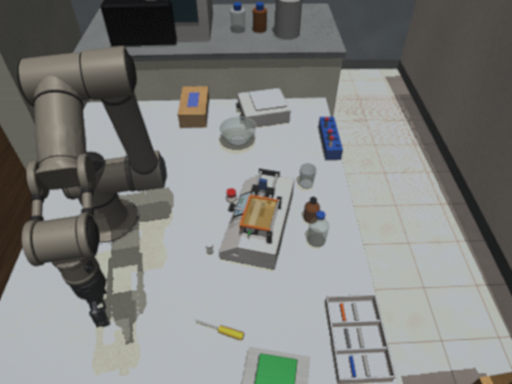

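Both views show the pump, with its guard at scene (230,172) and side (260,213). The blue fin is near scene (262,195) and side (263,183), and the knob is near scene (260,158). I'll enlarge both regions.

```bash
cat > h.py <<'E'
import numpy as np,cv2
from station import r
np.set_printoptions(precision=4,suppress=True)
def ray(n,uv,P=None):
    P=P or r.camera_params(n);K=np.array(P["camera_matrix"]);W=np.array(P["world_to_cam"]);k=P["k1"]
    d=cv2.undistortPoints(np.array([[uv]],float),K,np.array([k,0,0,0,0.]))[0,0]
    R=W[:3,:3]; return -R.T@W[:3,3], R.T@np.array([*d,1])
def onz(n,uv,z,P=None):
    c,d=ray(n,uv,P); return c+d*(z-c[2])/d[2]
def proj(n,p,P=None):
    P=P or r.camera_params(n);K=np.array(P["camera_matrix"]);W=np.array(P["world_to_cam"])
    return cv2.projectPoints(np.array(p,float).reshape(-1,1,3),cv2.Rodrigues(W[:3,:3])[0],W[:3,3],K,np.array([P["k1"],0,0,0,0.]))[0][:,0]
def tri(a,b):
    A=np.zeros((3,3));B=np.zeros(3)
    for c,d in(a,b):
        d=d/np.linalg.norm(d);M=np.eye(3)-np.outer(d,d);A+=M;B+=M@c
    return np.linalg.solve(A,B)
E
python3 - <<'E'
import cv2,numpy as np
a=cv2.imread('pics/scene0.png')[140:275,180:320];b=cv2.imread('pics/side0.png')[160:275,200:310]
a=cv2.resize(a,None,fx=4,fy=4,interpolation=cv2.INTER_CUBIC)[:, :];b=cv2.resize(b,None,fx=4,fy=4,interpolation=cv2.INTER_CUBIC)
a=cv2.resize(a,(420,405)); b=cv2.resize(b,(330,345))
c=np.zeros((405,750,3),np.uint8);c[:,:420]=a;c[:345,420:]=b
cv2.imwrite('pics/crop.png',c)
E
```

```text
(no output)
```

View pics/crop.png

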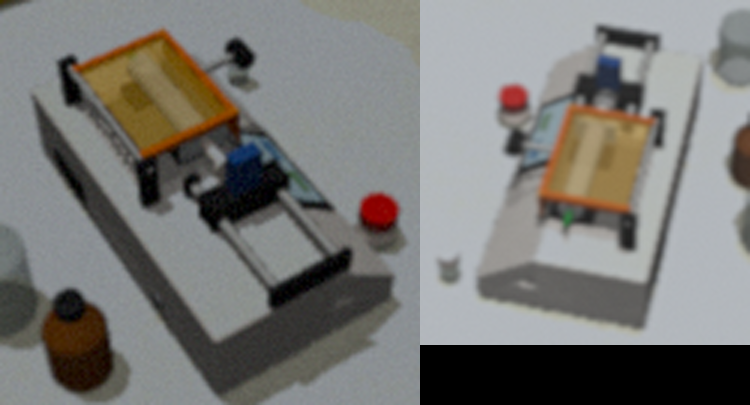

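The crop (3x) puts the knob at scene (259,157) and side (232,207), the fin top at scene (262,192) and side (262,181), and the four orange frame corners are visible. The vial stands off the front at side (209,248), and the jar is beside the screen. I'll triangulate these points.

Run:
```python
from h import *
from scipy.optimize import least_squares
I={n:cv2.imread(f'pics/{n}0.png') for n in("scene","side")}
roi={"scene":(180,140,320,275),"side":(200,160,310,275)}
def blob(n,kind):
    x0,y0,x1,y1=roi[n];h=cv2.cvtColor(I[n],cv2.COLOR_BGR2HSV)[y0:y1,x0:x1]
    H,S,V=[h[...,i].astype(int) for i in range(3)]
    m={'blue':(H>105)&(H<130)&(S>120)&(V>50),'orange':(H>4)&(H<26)&(S>110)&(V>90),'red':((H<4)|(H>175))&(S>150),'dark':V<45}[kind].astype(np.uint8)
    return m,np.array([x0,y0])
C={}
for n in I:
    for k in('blue','orange','red'):
        m,o=blob(n,k);N,L,s,c=cv2.connectedComponentsWithStats(m)
        i=1+np.argmax(s[1:,4]); print(n,k,s[i],c[i]+o); C[n,k]=c[i]+o
        if k=='orange':
            q=cv2.boxPoints(cv2.minAreaRect(np.argwhere(L==i)[:,::-1].astype(np.float32)));ct=cv2.findContours((L==i).astype(np.uint8),0,2)[0][0]
            q=cv2.approxPolyDP(cv2.convexHull(ct),5,True)[:,0]+o; print('quad',q.tolist())
            print([onz(n,p,.152)[:2].round(3).tolist() for p in q])
    m,o=blob(n,'dark');N,L,s,c=cv2.connectedComponentsWithStats(m)
    for i in range(1,N):
        if s[i,4]>8: print('dark',s[i]+np.array([*o,0,0,0]),c[i]+o)
print('fin',tri(ray('scene',C['scene','blue']),ray('side',C['side','blue'])))
print('jar',tri(ray('scene',C['scene','red']),ray('side',C['side','red'])))
k=tri(ray('scene',(259.3,157.3)),ray('side',(231.7,206.7)));print('knob',k,onz('scene',(259.3,157.3),.15),onz('side',(231.7,206.7),.15))
print('vial',onz('side',(209.3,248),.025))
```

```text
scene blue [76 48 11  8 53] [260.6415 191.0566]
scene orange [  24   10   56   42 1056] [231.3816 170.2983]
quad [[234, 150], [259, 177], [227, 191], [204, 162]]
[[0.512, -0.158], [0.546, -0.027], [0.642, -0.056], [0.607, -0.187]]
scene red [120  65  12  12 114] [305.8158 210.2018]
dark [256 154   8   9  46] [259.6739 157.6957]
dark [200 159   7  16  56] [202.8929 167.7321]
dark [198 189  11  20  67] [202.9552 198.1045]
dark [236 189   5   6  17] [238.2941 191.4118]
dark [225 192   8  17  97] [229.1753 199.6701]
dark [246 192  30  25 408] [260.652 203.576]
dark [241 198   5   8  21] [242.8571 200.619 ]
dark [281 208   9   2  12] [285.75 208.25]
dark [270 223  27  20 199] [282.8442 232.7839]
dark [198 237  11  11  89] [202.7978 242.0674]
dark [197 253  20  17 211] [207.673  262.1659]
side blue [60 19  6  4 15] [262.6667 180.6   ]
side orange [ 40  35  38  36 687] [258.754  213.2562]
quad [[250, 195], [277, 199], [269, 230], [240, 226]]
[[0.547, -0.033], [0.641, -0.055], [0.606, -0.19], [0.512, -0.17]]
side red [28 29  7  7 42] [230.9286 192.1905]
dark [263 171  12   4  27] [268.5926 172.4074]
dark [253 187   5   7  17] [255.1176 189.4118]
dark [266 189   7   7  31] [269.2581 191.5806]
dark [230 205   3   6  10] [231.3 207.7]
dark [268 236   3   6  18] [269.  238.5]
fin [0.593  0.0212 0.1684]
jar [0.4718 0.0935 0.0344]
knob [ 0.4829 -0.0822  0.1484] [ 0.484 -0.081  0.15 ] [ 0.4831 -0.0836  0.15  ]
vial [ 0.3991 -0.1653  0.025 ]
```

Yaw comes out near -14.8°, and the knob and fin triangulate consistently with the pump geometry. Next I'll move above the pump with the jaws along pump y and look with the wrist camera.

```bash
cat >> h.py <<'E'
def att(yaw):
    c,s=np.cos(yaw),np.sin(yaw)
    return np.array([[-s,c,0],[c,s,0],[0,0,-1.]])   # tool x = pump y, tool y = pump x, tool z down
E
python3 - <<'E'
from h import *
R=att(np.radians(-14.8))
print(r.solve_ik([.60,.03,.32],R), r.solve_ik([.483,-.082,.15],R), r.solve_ik([.58,-.1,.42],R))
r.goto([.57,-.01,.36],R)
r.grip(.045)
P=r.camera_params('wrist');im=r.capture('wrist')
cv2.imwrite('pics/w1.png',im[:,:,::-1]);np.save('P1.npy',P,allow_pickle=True)
print(r.current_t(),r.current_tcp_pos(),r.current_qpos(),r.current_width(),P)
print(proj('wrist',[[.4835,-.0825,.15],[.5935,.0208,.176]],P))
E
```

```text
[ -4.4439  25.534   66.5328  -0.      87.9333 -79.6439] [-18.6071  21.8869 100.601   -0.      57.5122 -93.8071] [-17.241   23.5856  54.5277  -0.     101.8867 -92.441 ]
2.925 [ 0.57 -0.01  0.36] [ -8.7111  21.3277  66.9305  -0.001   91.7422 -83.9064] 0.04490735010546745 {'camera_matrix': array([[275.8272,   0.    , 257.223 ],
       [  0.    , 275.8272, 188.9379],
       [  0.    ,   0.    ,   1.    ]]), 'k1': -0.005816183554007764, 'world_to_cam': array([[ 0.2559,  0.9667,  0.0002, -0.1355],
       [ 0.9242, -0.2447,  0.2933, -0.6011],
       [ 0.2836, -0.0748, -0.956 ,  0.3274],
       [ 0.    ,  0.    ,  0.    ,  1.    ]])}
[[180.1717 113.0499]
 [288.1394 183.7705]]
```

View pics/w1.png

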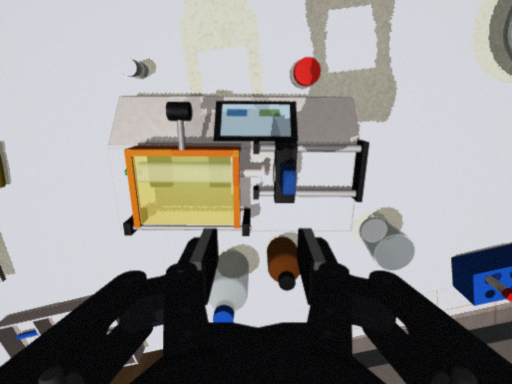

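The wrist view shows the knob at (180,111) and the fin top at (289,180), within 2 px of where I predicted them. The frame edges are parallel to the image rows. I'll refine from masks.

Run:
```python
from h import *
P=np.load('P1.npy',allow_pickle=True).item();b=cv2.imread('pics/w1.png');h=cv2.cvtColor(b,cv2.COLOR_BGR2HSV).astype(int);H,S,V=h[...,0],h[...,1],h[...,2]
def big(m,x0,y0,x1,y1):
    z=np.zeros_like(m,np.uint8);z[y0:y1,x0:x1]=m[y0:y1,x0:x1];N,L,s,c=cv2.connectedComponentsWithStats(z);i=1+np.argmax(s[1:,4]);return L==i,s[i],c[i]
m,s,c=big((H>4)&(H<30)&(S>120)&(V>90),110,130,255,240)
ct=cv2.findContours(m.astype(np.uint8),0,2)[0][0];q=cv2.boxPoints(cv2.minAreaRect(ct));print('orange',s,q.tolist())
w=np.array([onz('wrist',p,.154,P)[:2] for p in q]);print(w)
for i in range(4):
    d=w[(i+1)%4]-w[i];print(np.linalg.norm(d),np.degrees(np.arctan2(d[1],d[0])))
m,s,c=big(V<60,160,95,197,124);print('knob',s,c,onz('wrist',c,.152,P))
ks=tri(ray('scene',(259.67,157.7)),ray('wrist',c,P));print('knob tri',ks)
m,s,c=big((H>100)&(H<130)&(S>120)&(V>50),270,150,305,205);print('fin',s,c)
for u in((s[0],s[1]),(s[0]+s[2],s[1])): print('fin top edge',onz('wrist',u,.176,P))
# red stop/ rail end bar at (362,171)
m,s,c=big(V<60,345,130,375,210);print('endbar',s,onz('wrist',c,.12,P))
m,s,c=big(V<70,268,135,305,210);print('block',s)
```

```text
orange [ 124  148  116   80 3839] [[124.0, 227.0], [124.0, 148.0], [239.0, 148.0], [239.0, 227.0]]
[[ 0.6027 -0.2026]
 [ 0.5049 -0.1613]
 [ 0.5408 -0.026 ]
 [ 0.6418 -0.0548]]
0.10612515276698689 157.10207535369804
0.14006159225545675 75.14381745000387
0.10496535575133473 -15.936664034305908
0.1529286629700201 -104.80565272082436
knob [166 102  26  18 434] [178.7258 110.523 ] [ 0.4804 -0.0827  0.152 ]
knob tri [ 0.4797 -0.0843  0.1435]
fin [282 170  14  25 331] [288.2477 181.8006]
fin top edge [0.5754 0.0176 0.176 ]
fin top edge [0.5796 0.0334 0.176 ]
endbar [352 140  16  62 561] [0.6165 0.1224 0.12  ]
block [ 268  135   30   68 1117]
```

Run:
```python
from h import *
yaw=np.radians(-14.85);R=att(yaw);Y=R[:,0]
f=np.array([.593,.0212,.155])
r.goto(f+[0,0,.07],R)
r.move_l(f,velocity=.12); print('down',r.current_force(),r.current_tcp_pos())
r.grip(0.0,40); print('w',r.current_width(),r.current_force(),r.current_tcp_pos())
r.move_l(f+Y*.076,velocity=.08); print(r.current_force(),r.current_tcp_pos(),r.current_width())
d=.076
while d<.098:
    d+=.002; r.move_l(f+Y*d,velocity=.03); F=r.current_force()@Y; print(round(d,3),F,(r.current_tcp_pos()-f)@Y)
    if F<-12: break
cv2.imwrite('pics/s2.png',r.capture('scene')[140:275,180:320,::-1].repeat(4,0).repeat(4,1))
print(r.current_t(),r.current_width())
```

```text
down [-0.149  -0.5322 -0.4433] [0.5938 0.021  0.1563]
w 0.015481240122959159 [-0.8108  0.4475  5.9884] [0.5935 0.0212 0.1561]
[ 1.8651 -0.3752  4.4396] [0.6135 0.0948 0.1561] 0.015707594290704414
0.078 -0.6591988559656876 0.07798155995902648
0.08 -1.2331060767416004 0.07984533883114986
0.082 -1.2658643797745506 0.08178967767807838
0.084 -4.981652530089966 0.08287640965909665
0.086 -12.463491082655864 0.08296929138576861
7.0417 0.015787263521250917
```

View pics/s2.png

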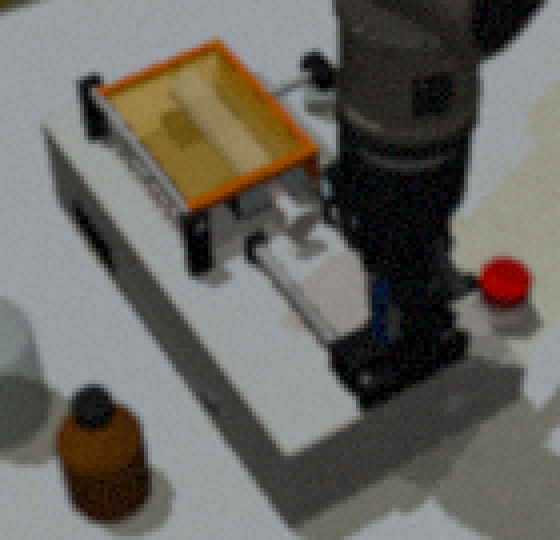

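The fin reached the end stop at 83 mm of travel, with the force rising to 12 N. The picture shows the block against the end bar and the guard still down. I'll release, move to the knob and check the wrist view before descending.

Run:
```python
from h import *
yaw=np.radians(-14.85);R=att(yaw);Y=R[:,0]
f=np.array([.593,.0212,.155])
r.move_l(f+Y*.083,velocity=.05)
r.grip(.045); r.move_l(f+Y*.083+[0,0,.09],velocity=.2)
k=np.array([.4822,-.0827,.145])
r.goto(k+[0,0,.08],R)
P=r.camera_params('wrist');im=r.capture('wrist');cv2.imwrite('pics/w3.png',im[:,:,::-1]);np.save('P3.npy',P,allow_pickle=True)
print(r.current_t(),r.current_tcp_pos(),r.current_width(),r.current_force())
print(proj('wrist',[[.4822,-.0827,.15]],P))
V=im.max(2);
g=(V<60).astype(np.uint8);u=proj('wrist',[[.4822,-.0827,.155]],P)[0].astype(int)
z=np.zeros_like(g);z[u[1]-30:u[1]+30,u[0]-35:u[0]+35]=g[u[1]-30:u[1]+30,u[0]-35:u[0]+35]
N,L,s,c=cv2.connectedComponentsWithStats(z);print(s[1:],c[1:]);print([onz('wrist',x,.153,P) for x in c[1:]])
```

```text
9.2417 [ 0.4831 -0.082   0.2249] 0.04494863182473356 [0.5981 0.0189 0.231 ]
[[257.3071 203.1994]]
[[285 175   7  47 280]
 [240 189  34  27 882]
 [222 231  29   3  79]
 [262 231  30   3  86]] [[288.4929 196.9571]
 [256.5272 202.3492]
 [235.6709 231.8987]
 [276.4884 231.9767]]
[array([ 0.4824, -0.0579,  0.153 ]), array([ 0.4803, -0.0828,  0.153 ]), array([ 0.5003, -0.1054,  0.153 ]), array([ 0.5088, -0.0739,  0.153 ])]
```

View pics/w3.png

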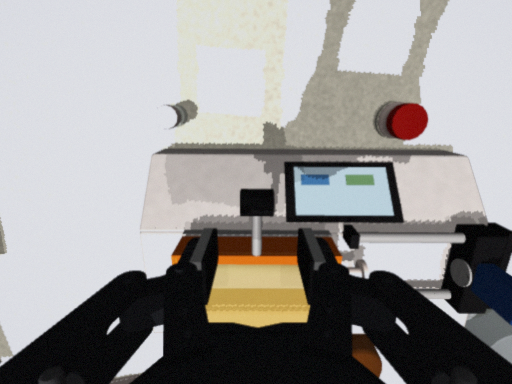

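The knob is at (257,202), centred between the fingers and within 1 px of the prediction, with clear space on both sides. I'll descend, pinch it, and start the arc with the force watched.

```bash
cat > arc.py <<'E'
from h import *
import sys
yaw=np.radians(-14.85);R=att(yaw);X=R[:,1];Y=R[:,0];Z=np.array([0,0,1.])
k=np.array([.4814,-.0827,.146]);hinge=k+.15*X
def arc(a0,a1,step,v=.09):
    for a in np.arange(a0+step,a1+1e-6,step):
        t=np.radians(a)
        r.move_l(hinge-.15*np.cos(t)*X+.15*np.sin(t)*Z,velocity=v)
        F=r.current_force();p=r.current_tcp_pos()-hinge
        print(a,'Fx %.1f Fy %.1f Fz %.1f'%(F@X,F@Y,F[2]),'tcp angle %.3f r %.4f w %.4f'%(np.arctan2(p[2],-p@X),np.hypot(p[2],p@X),r.current_width()))
        if np.linalg.norm(F)>25: print('STOP');break
E
python3 - <<'E'
from arc import *
r.move_l(k,R,velocity=.1);print(r.current_force())
r.grip(0,35);print(r.current_width(),r.current_force(),r.current_tcp_pos())
arc(0,42,6)
cv2.imwrite('pics/d4.png',r.capture('side')[130:275,180:330,::-1].repeat(4,0).repeat(4,1))
print(r.current_t())
E
```

```text
[-0.5993  0.3287 -0.2636]
0.02538081315853656 [-0.5905  1.978   5.7187] [ 0.4819 -0.0826  0.1468]
6.0 Fx 2.1 Fy 2.7 Fz -2.5 tcp angle 0.104 r 0.1497 w 0.0253
12.0 Fx 2.7 Fy 4.0 Fz -2.6 tcp angle 0.206 r 0.1499 w 0.0253
18.0 Fx 1.9 Fy 3.9 Fz -2.0 tcp angle 0.310 r 0.1501 w 0.0253
24.0 Fx 0.2 Fy 4.5 Fz -1.7 tcp angle 0.415 r 0.1502 w 0.0256
30.0 Fx -0.8 Fy 4.2 Fz -1.0 tcp angle 0.521 r 0.1501 w 0.0252
36.0 Fx -2.2 Fy 4.4 Fz -1.4 tcp angle 0.626 r 0.1501 w 0.0249
42.0 Fx -1.8 Fy 3.4 Fz 0.2 tcp angle 0.731 r 0.1500 w 0.0253
12.8083
```

View pics/d4.png

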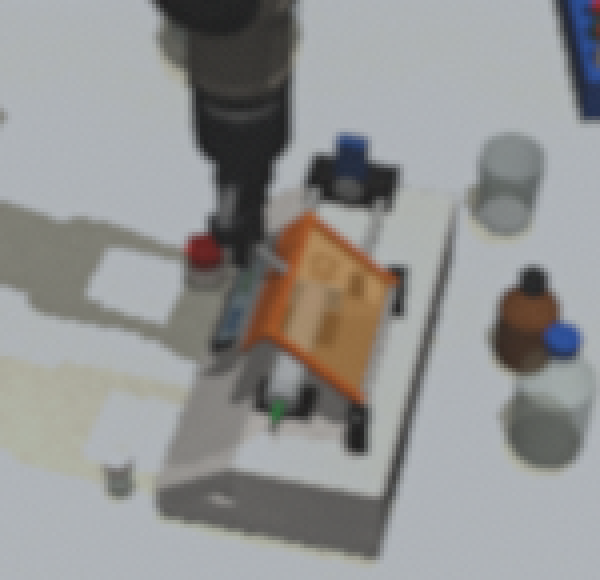

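The guard is about 42° up with the knob pinched and forces low (under 5 N). The pusher is back and all bystanders are in place. I'll continue to the balance point.

Run:
```python
from arc import *
arc(42,96,6); arc(96,101.4,2.7,.03)
r.wait(.6)
cv2.imwrite('pics/d5.png',np.hstack([r.capture('side')[130:275,180:330,::-1],r.capture('scene')[110:255,170:280,::-1]]).repeat(3,0).repeat(3,1))
P=r.camera_params('wrist');im=r.capture('wrist');cv2.imwrite('pics/w5.png',im[:,:,::-1])
p=r.current_tcp_pos()-hinge;print(np.arctan2(p[2],-p@X),r.current_force(),r.current_width(),r.current_t())
```

```text
48.0 Fx -1.7 Fy 3.5 Fz -0.5 tcp angle 0.836 r 0.1499 w 0.0252
54.0 Fx -2.2 Fy 2.2 Fz -0.8 tcp angle 0.941 r 0.1499 w 0.0254
60.0 Fx -0.3 Fy 2.0 Fz -0.7 tcp angle 1.046 r 0.1499 w 0.0251
66.0 Fx -1.8 Fy 0.6 Fz -1.2 tcp angle 1.151 r 0.1499 w 0.0253
72.0 Fx -1.8 Fy -1.3 Fz -0.6 tcp angle 1.255 r 0.1500 w 0.0255
78.0 Fx -1.9 Fy -2.6 Fz 0.0 tcp angle 1.360 r 0.1501 w 0.0252
84.0 Fx -2.6 Fy -3.9 Fz 1.0 tcp angle 1.466 r 0.1501 w 0.0254
90.0 Fx -1.0 Fy -4.8 Fz 2.5 tcp angle 1.571 r 0.1502 w 0.0253
96.0 Fx -0.8 Fy -5.2 Fz 2.9 tcp angle 1.675 r 0.1503 w 0.0257
98.7 Fx -1.1 Fy -5.5 Fz 3.0 tcp angle 1.719 r 0.1504 w 0.0251
101.4 Fx -1.0 Fy -6.1 Fz 4.0 tcp angle 1.767 r 0.1504 w 0.0255
1.7661973324675555 [-2.7367 -6.1678  3.1022] 0.025205535182387297 17.25
```

View pics/d5.png

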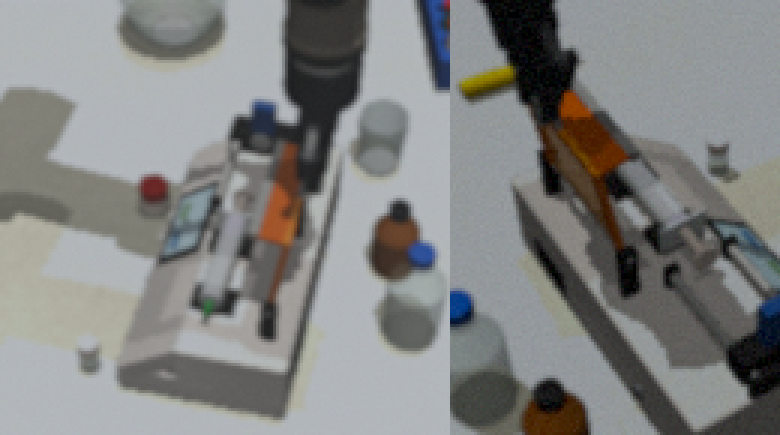

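View pics/w5.png

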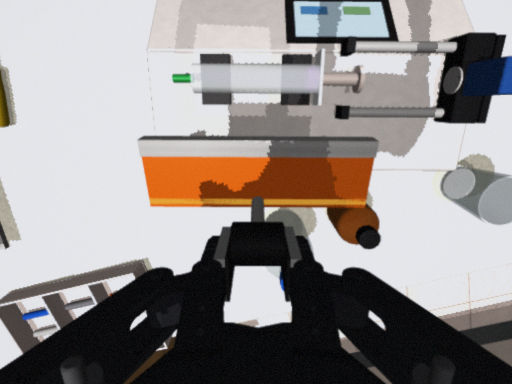

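The guard stands just past upright. The knob, at (257,243) in the wrist view, is pinched between the pads, the flap's free edge is at row ~206, and the pusher is against its end bar with nothing else disturbed. One independent angle check from that free edge, then I'll hand in.

Run:
```python
from arc import *
P=r.camera_params('wrist');H=hinge.copy();H[2]=.150
for a in(1.68,1.72,1.77,1.82,1.86):
    u=-np.cos(a)*X+np.sin(a)*Z; n=np.sin(a)*X+np.cos(a)*Z  # n = outer (back) face normal, +z when down
    print(a,'edge back/front',proj('wrist',[H+.107*u+.004*n,H+.107*u-.004*n],P)[:,1],'skirt end',proj('wrist',[H+.103*u-.041*n],P)[:,1],'knob',proj('wrist',[H+.15*u],P)[0])
p=r.current_tcp_pos()-hinge;print(np.arctan2(p[2],-p@X),r.current_width(),r.current_joint_velocities(),r.current_t())
```

```text
1.68 edge back/front [203.9208 192.5772] skirt end [132.8137] knob [259.9592 235.4613]
1.72 edge back/front [209.6426 198.7498] skirt end [140.3506] knob [259.9204 245.4559]
1.77 edge back/front [216.4209 206.1352] skirt end [149.7744] knob [259.8685 257.0226]
1.82 edge back/front [222.7609 213.1215] skirt end [159.135] knob [259.8137 267.5281]
1.86 edge back/front [227.5047 218.4044] skirt end [166.5314] knob [259.7683 275.1585]
1.7661973324675555 0.025205535182387297 [-0.039  -0.0365 -0.0448  0.1162  0.0897  0.1353] 17.25
```

The free edge suggests about 1.70 rad while the TCP says 1.766. I'll resolve that by checking for a wrist-camera bias on the fin, whose position is known, and by a second free-edge measurement from another view.

Run:
```python
from arc import *
P=r.camera_params('wrist');b=cv2.imread('pics/w5.png');h=cv2.cvtColor(b,cv2.COLOR_BGR2HSV).astype(int);Hh,S,V=h[...,0],h[...,1],h[...,2]
m=((Hh>100)&(Hh<130)&(S>120)&(V>50));m[:, :440]=0;m[120:]=0;y,x=np.where(m);print('fin obs cols',x.min(),x.max(),'rows',y.min(),y.max())
O=hinge-.07*X+.06*Y;O[2]=0
F=O+.152*Y
print('fin pred',proj('wrist',[F+sx*X*.015+sy*Y*.008+Z*.176 for sx in(-1,1) for sy in(-1,1)],P))
print('grasp pt',proj('wrist',[r.current_tcp_pos()+Z*.005,r.current_tcp_pos()+Z*.003],P))
c=b[:,245:270].mean(1).astype(int)
print('col 257',[ (i,*c[i]) for i in range(196,275,3)])
e=b[:,180:230].mean(1).astype(int);print('col 205',[(i,*e[i]) for i in list(range(130,164,2))+list(range(192,214,2))])
I={n:r.capture(n)[:,:,::-1] for n in('scene','side')}
for n,i in I.items(): cv2.imwrite(f'pics/{n}6.png',i)
for a in(1.68,1.72,1.77,1.82):
    H=hinge.copy();H[2]=.15
    u=-np.cos(a)*X+np.sin(a)*Z; nn=np.sin(a)*X+np.cos(a)*Z
    pts=[H+.107*u+.07*Y+.004*nn,H+.107*u-.07*Y+.004*nn,H+.107*u-.07*Y-.041*nn,H+.107*u+.07*Y-.041*nn]
    for n in I: print(a,n,proj(n,pts).round(1).tolist())
a=cv2.resize(I['side'][150:240,235:315],None,fx=5,fy=5,interpolation=cv2.INTER_CUBIC)
s=cv2.resize(I['scene'][125:215,190:270],None,fx=5,fy=5,interpolation=cv2.INTER_CUBIC)
cv2.imwrite('pics/c6.png',np.hstack([a,s]))
```

```text
fin obs cols 482 511 rows 57 93
fin pred [[508.4006  54.2304]
 [527.7727  54.3183]
 [499.1685  92.969 ]
 [517.8414  93.0238]]
grasp pt [[258.568  257.8018]
 [258.5534 255.7439]]
col 257 [(196, np.int64(16), np.int64(50), np.int64(112)), (199, np.int64(45), np.int64(88), np.int64(123)), (202, np.int64(53), np.int64(102), np.int64(131)), (205, np.int64(38), np.int64(61), np.int64(95)), (208, np.int64(144), np.int64(141), np.int64(141)), (211, np.int64(142), np.int64(142), np.int64(142)), (214, np.int64(135), np.int64(137), np.int64(136)), (217, np.int64(123), np.int64(125), np.int64(125)), (220, np.int64(110), np.int64(110), np.int64(110)), (223, np.int64(7), np.int64(7), np.int64(7)), (226, np.int64(7), np.int64(7), np.int64(6)), (229, np.int64(7), np.int64(6), np.int64(7)), (232, np.int64(7), np.int64(7), np.int64(7)), (235, np.int64(10), np.int64(9), np.int64(9)), (238, np.int64(12), np.int64(11), np.int64(11)), (241, np.int64(14), np.int64(12), np.int64(13)), (244, np.int64(16), np.int64(15), np.int64(15)), (247, np.int64(16), np.int64(15), np.int64(16)), (250, np.int64(15), np.int
[... 1764 characters left out ...]
p.int64(234), np.int64(229), np.int64(228)), (212, np.int64(234), np.int64(229), np.int64(228))]
1.68 scene [[218.7, 166.8], [193.6, 136.3], [208.1, 129.0], [234.2, 158.5]]
1.68 side [[283.8, 178.3], [275.4, 209.8], [261.2, 206.3], [270.6, 175.1]]
1.72 scene [[217.2, 167.7], [192.2, 137.1], [206.6, 129.3], [232.6, 158.8]]
1.72 side [[285.0, 178.7], [276.8, 210.2], [262.6, 206.3], [271.9, 175.1]]
1.77 scene [[215.4, 168.8], [190.5, 138.1], [204.7, 129.7], [230.6, 159.4]]
1.77 side [[286.6, 179.2], [278.4, 210.7], [264.4, 206.4], [273.6, 175.1]]
1.82 scene [[213.6, 170.1], [188.9, 139.2], [202.8, 130.2], [228.6, 160.0]]
1.82 side [[288.1, 179.7], [280.1, 211.3], [266.2, 206.5], [275.3, 175.2]]
```

View pics/c6.png

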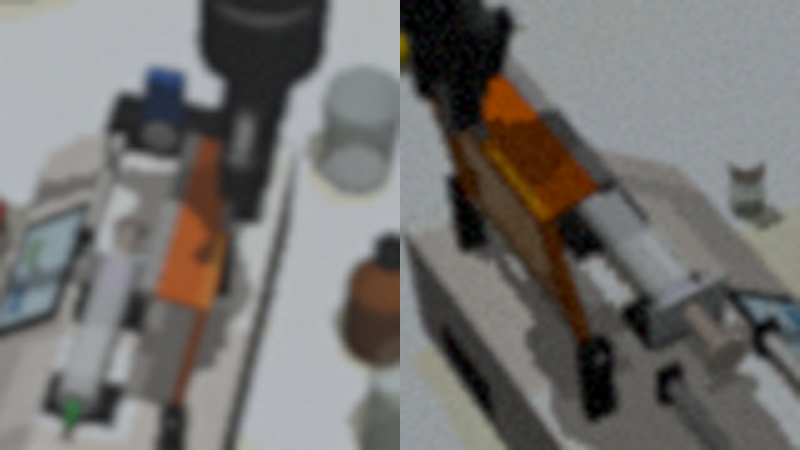

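The new views disagree with the TCP figure in the same direction: side free-edge corner (276.4,211.4) gives about 1.71, scene corner about 1.68, and the wrist free edge, skirt end and knob 1.70–1.715. The fin shows little wrist-camera row bias, so the knob has probably shifted a few mm in the pads. Adding 0.05 rad puts both the vision and TCP estimates well inside the band.

Run:
```python
from arc import *
arc(101.4,104.2,1.4,.02); r.wait(.5)
P=r.camera_params('wrist');im=r.capture('wrist')[:,:,::-1].astype(int);cv2.imwrite('pics/w7.png',im)
e=im[:,180:230].mean(1);row=lambda lo,hi,lvl:next(i for i in range(lo,hi) if e[i,0]>lvl)
back=row(200,235,160); g=im[:,245:270].mean(1).max(1); kn=np.where(g[215:290]<40)[0]+215
sk=130+np.argmin(e[130:170].sum(1)); print('back edge row',back,'skirt dark row',sk,'knob rows',kn.min(),kn.max())
H=hinge.copy();H[2]=.15
A=np.arange(1.6,1.95,.005)
def f(p,obs): return A[np.argmin([abs(proj('wrist',[p(-np.cos(a)*X+np.sin(a)*Z,np.sin(a)*X+np.cos(a)*Z)],P)[0,1]-obs) for a in A])]
for dx in(-.003,0,.003):
    print(dx,'edge',f(lambda u,n:H+dx*X+.107*u+.004*n,back-.5),'skirt',f(lambda u,n:H+dx*X+.107*u-.041*n,sk-1.5),'knob',f(lambda u,n:H+dx*X+.15*u,(kn.min()+kn.max())/2))
p=r.current_tcp_pos()-hinge;print('tcp',np.arctan2(p[2],-p@X),r.current_force(),r.current_width(),r.current_t())
```

```text
102.80000000000001 Fx -1.1 Fy -6.0 Fz 3.5 tcp angle 1.791 r 0.1505 w 0.0252
104.20000000000002 Fx -1.4 Fy -6.8 Fz 3.5 tcp angle 1.815 r 0.1505 w 0.0258
back edge row 204 skirt dark row 135 knob rows 222 264
-0.003 edge 1.7749999999999964 skirt 1.7649999999999966 knob 1.7799999999999963
0 edge 1.744999999999997 skirt 1.7349999999999972 knob 1.7549999999999968
0.003 edge 1.7149999999999976 skirt 1.7099999999999977 knob 1.7349999999999972
tcp 1.8145878339688672 [-3.2275 -4.9997  3.1951] 0.025437436524536533 18.5667[ WARN:0@3.021] global loadsave.cpp:1063 imwrite_ Unsupported depth image for selected encoder is fallbacked to CV_8U.
```

Run:
```python
from h import *
print(r.current_joint_velocities(),r.current_width(),r.hand_in())
```

```text
the job is handed in; nothing more can be done
[-0.0263  0.0529  0.0375 -0.0699 -0.0851  0.091 ] 0.025437436524536533 None
```

I handed the job in at about 18.6 s of robot time, with the guard held near its balance point and the pusher block fully back. `hand_in` reports no verdict, so success is not confirmed.

- **Pusher:** I pinched the blue fin and slid it about 83 mm to the end stop with the guard still down. It stopped there and the force rose to 12 N. Later pictures show the block still against the end bar.
- **Guard:** I pinched the black knob by its flat ends with a 35 N grip and swung it up in small steps; forces stayed below about 8 N. At hand-in the knob was still gripped, with the fingers 25.4 mm apart, and the arm was at rest.
- **Bystanders:** I checked them by eye only. The bottles, beaker, jar and vial all stood where they were in the pictures after the swing; the screwdriver and dish showed only in part.

**Guard angle – checks disagreed:** at my first stop the TCP gave 1.77 rad, but the pictures gave about 1.68–1.71. The knob has probably shifted a few mm in the pads, or my hinge position is 2–3 mm off. I therefore swung it 0.05 rad further. The final readings are 1.815 rad from the TCP and about 1.745 (±0.03) from the wrist camera. Both are inside the 1.68–1.86 band, on either side of 1.77.

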